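Hang the spatula on the slanted drying peg

TASK

Pick up the orange spatula and hang it by the eye in its handle on the drying stand's slanted peg: thread the eye over the tip and slide it along the peg, down onto the red sprung cap. Press it firmly home against the cap for about a second, but gently, without forcing the stand, then let go so that it stays hanging there against the cap. Leave the mould, the jar and the bowl where they are.

Things in the scene. Friction and masses are not known exactly. Their poses are not given: they have to be found in the camera images.
- spatula: Rigid orange spatula, red blade, 228 mm, 0.1-0.2 kg, flat on the bench. Origin: under the eye's centre, at bench height. x runs along the handle towards the eye, z up, along the eye's bore. Eye block 32 x 32, 20 thick, round through bore 13.5. Handle 18 wide (y), 20 thick (z), from x = -16 to -126. Blade 60 wide, 8 thick, x = -132 to -212. All undersides at z = 0.
- eye (a point): Centre of the eye's bore, half way through its 20 mm thickness: 10 mm above the spatula's origin along its z.
- grip (a point): Middle of the handle's thickness, 60 mm from the eye's centre towards the blade (x = -60, z = 10 mm in the spatula's frame). A good place to grip, fingers closing along y on 18 mm: the peg then passes beside the gripper.
- stand: Fixed dark steel drying stand: base 160 x 150 x 12 mm, upright 50 mm wide, 20 mm deep, 187 mm tall. Origin on the bench, 6 mm to -x of below the peg's foot; the peg leans out to the stand's own -x, the upright stands at +x. Over 25 N on the cap, or 50 N on the stand in all, is forcing it; a press of 6 to 10 N along the peg is right (under 4 N on the cap is not firm).
- peg: The stand's steel peg, 10 mm thick, round end, leaning up at 50 degrees towards the stand's -x. Origin at its foot, 150 mm over the bench; z runs along the peg, outwards and up, tip at z = 110 mm; y is level; x points up and back over the upright. A spatula turned as the peg's frame has its blade hanging down and out. Friction (about 0.6) can hold the eye short of the cap.
- mould: Bystander: clear chocolate mould with four dark bars in it, 275 mm (x) by 140 mm (y), 25 mm tall, loose on the bench. Origin under its centre.
- jar: Bystander: brown jar with a steel lid, 60 mm across, 85 mm tall, loose. Origin under its centre.
- bowl: Bystander: white bowl, 120 mm across, 50 mm tall, loose. Origin under its centre.
- peg_tip (a point): Tip of the peg, on its axis (z = 110 mm). Lower on the peg a collar 26 mm across is clamped and cannot move; on it a red cap, 28 mm across, 8 thick. The cap's upper face lies at peg z = 32 to 60 mm, different each time and not measured: feel for it. The cap gives on a spring: 1 N to start, 2 N more per mm, hard stop after 4 mm.
Not all that is in view belongs to the job. Several things have the shape of the stand; the one meant has the colours described above.

How it is judged (in metres and radians):
On the way, in this order (a step that is already met when the one before it is completed fails the run):
1. the eye is threaded over the peg's tip, its bore along the peg, above the cap (x of eye in the frame of peg between -0.005 and 0.005 m and y of eye in the frame of peg between -0.005 and 0.005 m and z of eye in the frame of peg between 0.045 and 0.105 m and angle between the z axis of spatula and the z axis of peg, either way round below 0.35 rad), for 0.04 s.
2. the spatula is pressed against the red cap with at least 4 N for 0.3 s (contact force between spatula and cap_c0 above 4 N and distance between eye and cap_c0 below 0.02 m), for 0.3 s.
At the end, for the whole second after the job is handed in: The spatula hangs at rest and released on the peg, its eye around the peg and resting against the red cap (eye's centre within 20 mm of the middle of the 8 mm cap, that is a gap of at most some 4 mm), clear of the bench; mould, jar and bowl within 30 mm of where they stood (distance between eye and cap_c0 below 0.02 m and x of eye in the frame of peg between -0.005 and 0.005 m and y of eye in the frame of peg between -0.005 and 0.005 m and angle between the z axis of spatula and the z axis of peg, either way round below 0.35 rad and linear speed of spatula below 0.02 m/s and contact force between spatula and table below 0.05 N and distance of each of mould, jar, bowl from where it was at the start of the episode below 0.03 m); the robot touches nothing.
It fails at once if the red cap is pushed with more than 25 N, or the stand as a whole with more than 50 N (contact force between anything else and cap_c0 above 25 N or contact force between anything else and stand above 50 N).
It fails at once if the mould, the jar or the bowl is moved by more than 30 mm (distance of any of mould, jar, bowl from where it was at the start of the episode above 0.03 m).
It also fails if it takes over 69 s, if anything falls off the work surface, if the arm or the gripper's body presses on something with over 40 N, if the wrist force passes 120 N, or if a joint passes its speed limit or range.

ROBOT

A 6-joint arm with a two-finger parallel gripper is mounted at the origin on the work surface. World frame = base frame: x ahead of the robot, y to its left, z up, the work surface at z = 0. Lengths are in mm, angles in rad, forces in N, time in s.
With the tool pointing down it reaches from about 300 to 775 mm from the base axis. Payload 14.6 kg.
Tool frame: the origin (TCP) lies on the centre line of the jaws, within the pads' length; the fingertips stand 19 mm ahead of it and the grasp point (between the pads) is the TCP (bot.tip_reach is the distance from the TCP to the fingertips, in mm); z points along the fingers, y is the line along which they close (so a half turn about z gives the same grasp; the last joint's range is limited). The gripper opens to 85 mm and grips with 20 to 120 N. Pads are 22 mm wide; open, the fingers measure 114 mm over their backs; the gripper's body (76 mm by 85 mm) begins 54 mm behind the grasp point. The pads swing forward as they close: fully open they stand 13 mm farther back than shut.
Start: joints at [1.166, 0.3, 1.521, -0, 1.321, -0.067], TCP at [182.274, 518.908, 250.281] pointing down, gripper open.
Joint ranges: [-3.03, 3.03], [-0.79, 2.21], [0.23, 2.52], [-1.04, 4.18], [0, 3.07], [-2.55, 2.55]. Speed limits (rad/s): [2.22, 2.22, 2.57, 3.14, 3.14, 3.14].

INTERFACE

Orientations are given as a unit quaternion [w, x, y, z].
In Python, from rig import bot gives the robot as it stands. Calls block until the motion is done:
- bot.move_to(position, orientation): joint-space move of the TCP to a pose.
- bot.servo_line(position, attitude=None, speed=150, until_force=None): straight line of the TCP; attitude=None keeps the orientation; speed is the mean speed in mm/s. With until_force (N) it stops when the force on the tool has changed by that much, and returns True; else False.
- bot.move_joints(angles): joint-space move.
- bot.move_gripper(opening, grip_force=None): finger opening in mm; grip_force is the grip in N (None keeps the last); returns when the fingers have stopped.
- bot.dwell(seconds).
- bot.ik(position, orientation): joint angles nearest the present ones, or None.
- bot.read_state(): the state.
- bot.read_camera(name): name is "side" or "top" or "wrist"; returns a dict with "image" (400x640x3 uint8, blue, green, red), "depth" (400x640 float32, mm along the optical axis (not along the pixel's ray), 0 where there is no reading), "fovy" (degrees; the focal length in pixels is half the picture's height over the tangent of half this angle, whatever the lens; pixels are square), "cx", "cy" (the principal point, pixels), "eye" and "attitude" of the camera in the world; the wrist camera has in their place "mount" (4x4, takes a point from camera to tool coordinates, whose origin is the TCP and whose axes are the flange's). Camera axes: x right, y down, z forward; pixel columns grow to the right and rows downward; lengths in mm; the calibration is good to about 2 mm. A picture is of the moment at which its call begins: read the wrist's pose just before it.
A pose or a line that the arm cannot do raises bot.MotionError and nothing moves.
- bot.finish_job(): hands the job in; it is judged then, once.
The state is a dict: "clock": time; "joint_positions": joint angles; "qvel": joint speeds; "effort": joint torques, N m; "ee_pos": TCP position; "tool_rot": TCP orientation; "ft_force": force on the tool from outside, world axes, zero at the start; "moment": the same for the moment, N m; "grip_width": finger opening in mm; "grip_force": force on a finger pad.
Only numpy, scipy, OpenCV 4.12 (cv2) and the standard library are available. Lean on these libraries where they do the work, as an engineer would, in place of code of your own. Each camera call takes 0.05 s, during which the arm holds its last target. There are 200 camera calls.

## Working session

There is one attempt and no reset: what is moved stays moved. The work goes in short steps, each a Python script; the robot and the scene stay as the last script left them, time stands still between calls to the robot, and variables do not carry over. Pictures are saved under pics/ and viewed, at most 10 in all, crops included, and the job is handed in when it is done.

```bash
ls; mkdir -p pics
cat > h.py <<'E'
import numpy as np, cv2
from scipy.spatial.transform import Rotation as R
from rig import bot
def rq(q): return R.from_quat(np.roll(q,-1))
def qr(r): return np.roll(r.as_quat(),1)
def snap(name,save=None):
    s=bot.read_state(); c=bot.read_camera(name)
    if save: cv2.imwrite('pics/'+save,c['image']); np.savez('pics/'+save[:-4]+'.npz',**c)
    if 'mount' in c:
        M=np.array(c['mount']); T=np.eye(4); T[:3,:3]=rq(s['tool_rot']).as_matrix(); T[:3,3]=s['ee_pos']; W=T@M
    else:
        W=np.eye(4); a=np.array(c['attitude']); W[:3,:3]=a if a.shape==(3,3) else rq(a).as_matrix(); W[:3,3]=c['eye']
    d=c['depth']; h,w=d.shape; f=h/2/np.tan(np.radians(c['fovy'])/2)
    u,v=np.meshgrid(np.arange(w),np.arange(h))
    P=np.stack([(u-c['cx'])/f*d,(v-c['cy'])/f*d,d],-1)@W[:3,:3].T+W[:3,3]
    P[d<=0]=np.nan
    return c['image'],P,W,f,c
E
python3 - <<'E'
from h import *
for n in('top','side'):
    im,P,W,f,c=snap(n,n+'1.png'); np.save(f'pics/{n}P.npy',P); print(n,W,f,c['cx'],c['cy'])
print(bot.read_state())
E
```

```text
pics
top [[-2.64560008e-02 -9.80679358e-01  1.93824863e-01  3.83555834e+02]
 [-9.99547004e-01  2.31683078e-02 -1.92097911e-02  5.36042539e+00]
 [ 1.43480516e-02 -1.94245275e-01 -9.80848055e-01  1.51059220e+03]
 [ 0.00000000e+00  0.00000000e+00  0.00000000e+00  1.00000000e+00]] 410.0362936134144 314.4072131001542 194.81005515141038
side [[-9.80106543e-01 -1.09985005e-01  1.65210360e-01  4.56343479e+02]
 [-1.98471586e-01  5.44980181e-01 -8.14619931e-01  9.28893852e+02]
 [-4.40394615e-04 -8.31203887e-01 -5.55967539e-01  7.90447369e+02]
 [ 0.00000000e+00  0.00000000e+00  0.00000000e+00  1.00000000e+00]] 422.22876636740614 318.8173320875087 188.28381063272383
{'clock': 0.1, 'joint_positions': array([ 1.16640070e+00,  3.00409680e-01,  1.52152368e+00, -6.87891677e-06,
        1.32068826e+00, -6.66004660e-02]), 'qvel': array([-5.77463143e-04,  2.81233742e-04, -1.40526981e-03,  5.75632874e-05,
       -1.64303517e-03, -1.32665686e-03]), 'effort': array([-1.23469887e-03, -5.44380641e+01, -3.62366474e+01, -1.81591136e-04,
        3.04791429e-03,  1.81330842e-05]), 'ee_pos': array([182.20414083, 518.74257532, 249.77927517]), 'tool_rot': array([-1.16803328e-04,  1.68094854e-01,  9.85770691e-01, -5.01061597e-04]), 'ft_force': array([0.29128971, 0.46897287, 0.70163525]), 'moment': array([-0.00229216, -0.01794811, -0.00908377]), 'grip_force': 0.0, 'grip_width': 85.40846290124615}
```

View pics/top1.png

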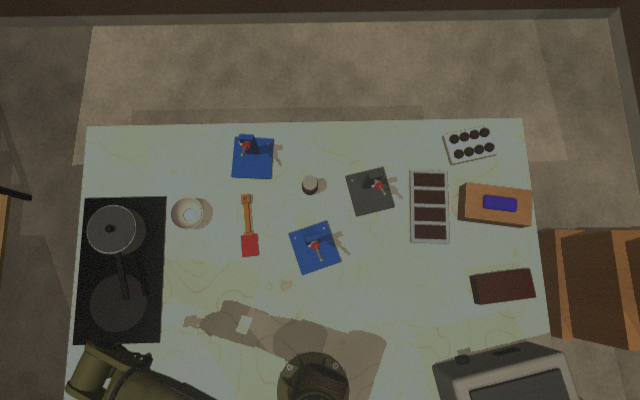

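View pics/side1.png

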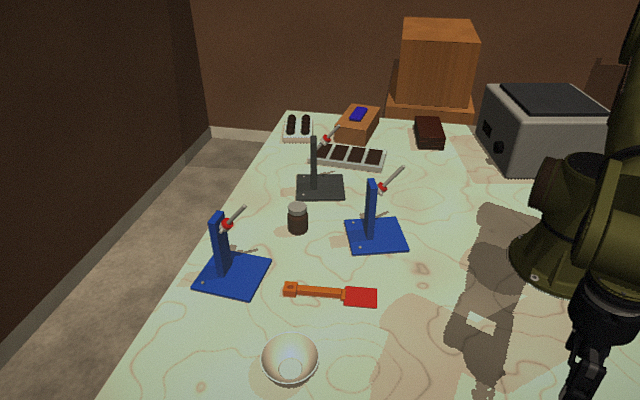

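Top view: the spatula is at (248,225) with its eye at (246,200). Three things have the stand's shape: blue at (253,158), blue at (316,248) and dark steel at (370,190). The description picks the dark one, so I'll crop in on it and measure it and the spatula.

Run:
```python
import numpy as np,cv2
t=cv2.imread('pics/top1.png');s=cv2.imread('pics/side1.png')
a=cv2.resize(t[160:225,340:410],None,fx=5.5,fy=5.5,interpolation=cv2.INTER_CUBIC)
b=cv2.resize(s[105:210,280:360],(int(80*3.4),357),interpolation=cv2.INTER_CUBIC)
cv2.imwrite('pics/crop.png',np.hstack([a,b]) if a.shape[0]==b.shape[0] else np.hstack([cv2.resize(a,(385,357)),b]))
P=np.load('pics/topP.npy')
hsv=cv2.cvtColor(t,cv2.COLOR_BGR2HSV)
# spatula
roi=np.zeros(t.shape[:2],bool); roi[185:262,232:266]=1
m=roi&(hsv[...,1]>150)&((hsv[...,0]<20)|(hsv[...,0]>170))
p=P[m]; print('spat n',len(p),np.nanmedian(p,0))
xy=p[:,:2].astype(np.float32); r=cv2.minAreaRect(xy); print(r, cv2.boxPoints(r), np.percentile(p[:,2],[5,50,95]))
# stand base
roi[:]=0; roi[160:222,340:402]=1
dark=roi&(hsv[...,2]<110)&(abs(P[...,2]-12)<6)
r=cv2.minAreaRect(P[dark][:,:2].astype(np.float32)); print('base',dark.sum(),r,cv2.boxPoints(r),np.median(P[dark],0))
up=roi&(P[...,2]>60); 
for q in P[up][:: max(1,up.sum()//25)]: print(q.round())
for u,v in [(310,184),(188,212),(430,206)]: print(P[v,u].round())
```

```text
spat n 538 [522.59548714 224.12936353   9.51501051]
((574.0194702148438, 223.78846740722656), (224.10137939453125, 57.60954666137695), 4.270050525665283) [[460.1351  244.17027]
 [464.42453 186.72063]
 [687.9038  203.40666]
 [683.6144  260.85632]] [nan nan nan]
base 1251 ((691.9085083007812, -231.12147521972656), (160.8800506591797, 150.83372497558594), 12.125832557678223) [[ 597.42114 -174.28445]
 [ 629.1052  -321.75287]
 [ 786.3959  -287.9585 ]
 [ 754.7118  -140.49008]] [ 673.82799021 -220.53249586   11.63177779]
[ 725. -242.  184.]
[ 719. -215.  185.]
[ 716. -202.  181.]
[ 714. -238.  187.]
[ 711. -225.  185.]
[ 709. -204.  185.]
[ 708. -241.  186.]
[ 706. -222.  181.]
[ 702. -204.  184.]
[ 707. -249.  160.]
[ 701. -226.  170.]
[ 698. -209.  172.]
[ 714. -201.   90.]
[ 697. -228.  161.]
[ 698. -213.  143.]
[ 713. -201.   62.]
[ 704. -234.   99.]
[ 698. -208.  111.]
[ 677. -230.  202.]
[ 701. -223.   79.]
[ 675. -241.  195.]
[ 674. -216.  184.]
[ 698. -207.   62.]
[ 670. -245.  187.]
[ 662. -228.  191.]
[ 653. -239.  216.]
[ 640. -242.  232.]
[705.  -8.  86.]
[629. 447.  -2.]
[ 625. -449.   23.]
```

View pics/crop.png

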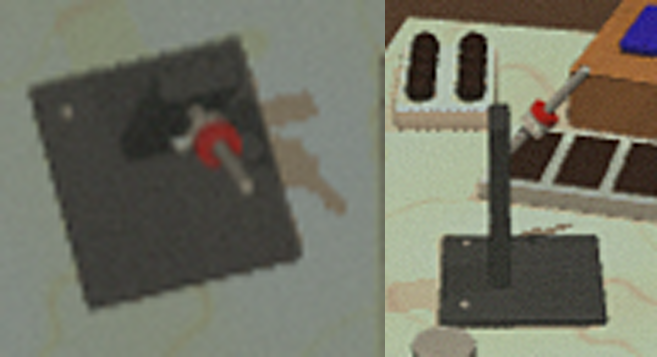

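Confirmed: the dark stand has a red cap, its upright stands at world +x, and its peg leans towards the robot. That gives a stand yaw of about 12°, a foot near (707,-227) and a tip near (638,-242,233). The spatula's eye is at about (670,231), yaw about 4°. I'll check IK for both hand orientations and take wrist looks.

```bash
cat >> h.py <<'E'
def tool(Rm,s):  # spatula/peg frame -> tool rotation, s=+1: tool x = +spat x
    return R.from_matrix(np.c_[s*Rm[:,0],-s*Rm[:,1],-Rm[:,2]])
def Rspat(a): return R.from_euler('z',a).as_matrix()
def Rpeg(a): return R.from_euler('z',a).as_matrix()@np.array([[np.sin(np.radians(50)),0,-np.cos(np.radians(50))],[0,1,0],[np.cos(np.radians(50)),0,np.sin(np.radians(50))]])
E
python3 - <<'E'
from h import *
a=np.radians(12.1); Rp=Rpeg(a); foot=np.array([707,-227,150.])
sp=np.radians(4.3)
c=bot.read_camera('wrist'); print(np.array(c['mount']).round(3).tolist(),c['fovy'],c['cx'],c['cy'])
for s in(1,-1):
    print(s,'grasp',[None if q is None else q.round(2) for q in [bot.ik([610,226.5,z],qr(tool(Rspat(sp),s))) for z in (10,180)]])
    for z in(35,120,180): 
        q=bot.ik(foot+Rp@[-60,0,z],qr(tool(Rp,s))); print(s,z,None if q is None else q.round(2))
E
```

```text
[[0.0, -0.958, -0.288, 72.195], [1.0, 0.0, 0.0, -0.85], [-0.0, -0.288, 0.958, -123.427], [0.0, 0.0, 0.0, 1.0]] 64.93734936957667 322.53586756229424 200.4050431118311
1 grasp [array([ 0.3 ,  0.79,  1.37, -0.  ,  0.98,  1.8 ]), array([ 0.3 ,  0.58,  1.28, -0.  ,  1.28,  1.8 ])]
1 35 [-0.56  0.52  1.62  0.85  0.64  0.19]
1 120 [-0.64  0.36  1.69  0.78  0.75  0.23]
1 180 [-0.69  0.24  1.72  0.74  0.85  0.25]
-1 grasp [array([ 0.3 ,  0.79,  1.37, -0.  ,  0.98, -1.35]), array([ 0.3 ,  0.58,  1.28, -0.  ,  1.28, -1.35])]
-1 35 None
-1 120 None
-1 180 None
```

Run:
```python
from h import *
sp=np.radians(4.3)
bot.move_gripper(60,40)
bot.move_to([612,226.5,170],qr(tool(Rspat(sp),1)))
im,P,W,f,c=snap('wrist','w1.png'); np.save('pics/w1P.npy',P)
hsv=cv2.cvtColor(im,cv2.COLOR_BGR2HSV)
m=(hsv[...,1]>130)&((hsv[...,0]<22)|(hsv[...,0]>170))&(P[...,2]>4)&(P[...,2]<30)&(abs(P[...,1]-225)<70)
print(m.sum(),P[m].min(0),P[m].max(0),np.percentile(P[m][:,2],[5,50,95]))
top=m&(P[...,2]>14); q=P[top]; 
h=q[(q[:,0]<635)&(q[:,0]>565)]
for x0 in range(565,695,10):
    g=q[(q[:,0]>=x0)&(q[:,0]<x0+10)]
    if len(g): print(x0,len(g),g[:,1].min().round(1),g[:,1].max().round(1),g[:,0].max().round(1))
print(bot.read_state()['clock'],bot.read_state()['ft_force'])
```

```text
7378 [459.93937877 185.06033338   4.04491376] [688.15891816 250.28676635  21.99477616] [ 6.65443534  9.50284427 20.5663338 ]
565 174 215.4 232.2 574.9
575 192 216.3 233.9 584.9
585 192 217.1 234.6 595.0
595 204 218.0 235.2 605.0
605 200 218.8 235.8 614.9
615 209 219.6 236.5 625.0
625 217 220.5 238.2 635.0
635 227 221.3 238.8 644.9
645 238 222.2 246.3 655.0
655 438 215.4 247.7 665.0
665 300 216.1 248.4 675.0
675 430 217.1 248.9 685.0
685 111 218.1 248.9 688.2
2.475 [ 0.08610739 -0.05942349  0.02660409]
```

View pics/w1.png

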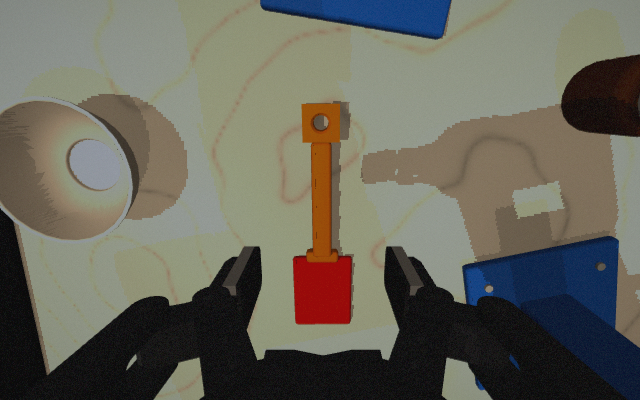

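The wrist view shows the eye's bore at (320,122), with clear space round the handle. The measured widths (17.4 and 32.5 mm) match the ones given, so the eye is at (672,232.4) and the yaw is 4.7°. Next I'll grasp, lift and go to a look pose beside the peg.

Run:
```python
from h import *
sp=np.radians(4.7); q=qr(tool(Rspat(sp),1)); g=[612.2,227.5]
bot.servo_line([*g,60],q)
bot.servo_line([*g,22.5],speed=60,until_force=8)
s=bot.read_state(); print(s['ee_pos'],s['ft_force'])
bot.move_gripper(10,100)
s=bot.read_state(); print(s['grip_width'],s['grip_force'])
bot.servo_line([*g,350],speed=250)
bot.move_to([570,-245,350],qr(tool(Rspat(np.radians(8)),1)))
a=np.radians(12.1); Rp=Rpeg(a); foot=np.array([707,-227,150.])
bot.move_to(foot+Rp@[-60,45,162],qr(tool(Rp,1)))
bot.dwell(.3)
im,P,W,f,c=snap('wrist','w2.png'); np.save('pics/w2P.npy',P); s=bot.read_state()
print(s['clock'],s['grip_width'],s['ee_pos'],s['tool_rot'],s['ft_force'],s['moment'])
```

```text
[612.38469784 227.54855531  22.71362905] [0.115421   0.67482264 1.34465348]
15.292403592226686 98.79512429237366
8.9417 16.115939063112865 [ 551.14191931 -214.37936958  235.72057346] [-0.03611228  0.9344299   0.09934442  0.34009902] [-0.45624184 -0.4426402  -1.89829716] [-0.11064204  0.434791    0.01513984]
```

View pics/w2.png

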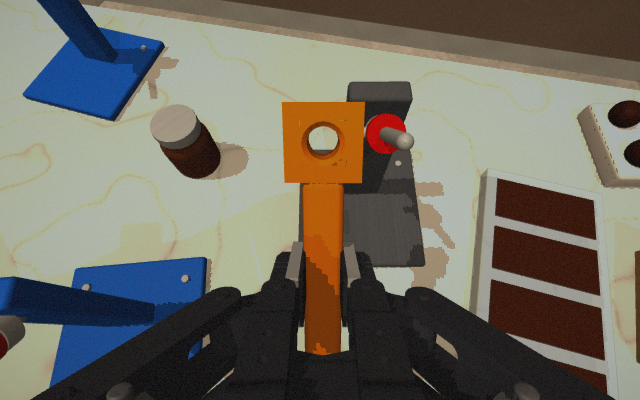

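The view shows the eye (bore at (322,141)), the peg's tip at (405,141), the red cap at (385,132) and the upright's top edge at (380,90). All are clear. I'll measure the eye and the peg in the same frame.

Run:
```python
import cv2,numpy as np
from scipy.spatial.transform import Rotation as R
from scipy.optimize import least_squares
import sys; sys.path.insert(0,'.')
c=dict(np.load('pics/w2.npz')); im=c['image']; d=c['depth']; M=c['mount']; f=200/np.tan(np.radians(float(c['fovy']))/2)
u,v=np.meshgrid(np.arange(640),np.arange(400))
P=np.stack([(u-c['cx'])/f*d,(v-c['cy'])/f*d,d],-1)@M[:3,:3].T+M[:3,3]; P[d<=0]=np.nan
hsv=cv2.cvtColor(im,cv2.COLOR_BGR2HSV)
org=(hsv[...,0]>5)&(hsv[...,0]<20)&(hsv[...,1]>170)&(hsv[...,2]>60)
org[:, :270]=0; org[:,375:]=0; org[:95]=0
# top face (tool frame z const): plane fit on eye block
blk=org&(v<182)&(P[...,2]<8); q=P[blk]; n=np.median(q,0); 
A=np.c_[q[:,:2],np.ones(len(q))]
w=np.ones(len(q),bool)
for _ in range(5):
    k=np.linalg.lstsq(A[w],q[w,2],rcond=None)[0]; r=q[:,2]-A@k; w=abs(r)<1
print('plane tilt deg x,y',np.degrees(k[:2]),'n',w.sum(),'z at 60:',k@[60,0,1])
q=q[w]; print('x',np.percentile(q[:,0],[.2,99.8]),'y',np.percentile(q[:,1],[.2,99.8]), 'rect',cv2.minAreaRect(q[:,:2].astype(np.float32)))
# bore rim: hole in the top-face mask
mask=np.zeros(im.shape[:2],np.uint8); mm=blk.copy(); idx=np.argwhere(blk); mask[idx[w][:,0],idx[w][:,1]]=255
mask=cv2.morphologyEx(mask,cv2.MORPH_CLOSE,np.ones((2,2)))
cn,h=cv2.findContours(mask,cv2.RETR_CCOMP,cv2.CHAIN_APPROX_NONE)
for cc,hh in zip(cn,h[0]):
    if hh[3]>=0 and len(cc)>60:
        e=cv2.fitEllipse(cc); print('ell',e)
        ray=M[:3,:3]@np.array([(e[0][0]-c['cx'])/f,(e[0][1]-c['cy'])/f,1]); o=M[:3,3]
        t=(k@[o[0],o[1],1]-o[2])/(ray[2]-k[:2]@ray[:2]); print('bore top centre tool',o+t*ray)
np.savez('pics/m.npz',P=P)
# handle yaw
hd=org&(v>190)&(v<240); q=P[hd]; 
xs=[];ys=[]
for r in range(190,235,3):
    i=np.where(org[r]&(P[r,:,2]<8)&(abs(P[r,:,1])<12))[0]; xs.append(P[r,i,0].mean()); ys.append((P[r,i,1].min()+P[r,i,1].max())/2)
print('handle slope deg',np.degrees(np.polyfit(xs,ys,1)[0]),np.mean(ys))
# peg
red=((hsv[...,0]<6)|(hsv[...,0]>174))&(hsv[...,1]>150)&(u>360)&(u<415)&(v>105)&(v<160)&np.isfinite(P[...,2])
q=P[red]; print('cap n',len(q),np.median(q,0),q.min(0),q.max(0))
peg=(~red)&(u>370)&(u<420)&(v>120)&(v<158)&(P[...,2]<110)&np.isfinite(P[...,2]); q=P[peg]
print('peg n',len(q)); 
# fit cylinder axis parallel to tool z, r=5 : on wall points only
for z0 in range(30,110,8):
    g=q[(q[:,2]>=z0)&(q[:,2]<z0+8)]
    if len(g): print(z0,len(g),g.min(0).round(1),g.max(0).round(1),g.mean(0).round(1))
```

```text
plane tilt deg x,y [-0.25834634  0.12160083] n 4715 z at 60: 3.3954054418897557
x [43.46955879 74.77130655] y [-14.63796331  17.22187771] rect ((59.08079528808594, 1.2986488342285156), (31.40181541442871, 32.11238479614258), 0.023640817031264305)
ell ((323.6598205566406, 143.78048706054688), (37.543025970458984, 39.11810302734375), 12.006128311157227)
bore top centre tool [58.8416004   1.58988656  3.40400293]
handle slope deg -0.13256299794357437 1.213167258229449
cap n 924 [ 57.97022103  42.93044599 104.24054998] [14.27610539 32.267189   57.51790873] [ 68.18493817 100.01573006 306.78824285]
peg n 536
46 272 [50.  41.4 46.8] [59.6 50.7 54. ] [54.9 45.7 49.9]
54 54 [51.  41.3 54.1] [59.6 47.2 61.7] [56.3 42.8 58.1]
62 48 [51.3 41.2 62.1] [59.5 46.2 69.9] [56.1 42.6 65.7]
70 44 [51.2 41.3 70.2] [59.6 47.1 77.6] [56.2 42.7 73.6]
78 40 [50.7 41.2 78.2] [59.6 47.  85.1] [56.1 42.7 81.3]
86 40 [51.2 41.4 86.2] [59.6 47.2 93.9] [56.3 42.7 89.8]
94 32 [51.7 41.2 94. ] [ 59.6  46.8 102. ] [56.4 42.6 98.5]
102 6 [ 52.4  41.9 102.6] [ 59.4  59.4 104.9] [ 57.4  45.9 103.8]
```

Both axes are parallel to the tool (tilt under 0.3°). In the tool frame the eye is at (59.0,1.45), the peg's axis at (54.8,46.0), the tip at z 46.8 and the cap's face at about z 104, which is peg z 52–53 and in the stated range. I'll shift sideways and thread with a force guard.

Run:
```python
from h import *
s=bot.read_state(); Rt=rq(s['tool_rot']).as_matrix(); p=s['ee_pos']; np.savez('pics/pose.npz',p=p,Rt=Rt,q=s['tool_rot'])
q=s['tool_rot']; T=lambda x,y,z:p+Rt@[x,y,z]
def st(l):
    s=bot.read_state(); print(l,s['clock'].__round__(2),'off',(Rt.T@(s['ee_pos']-p)).round(2),'F tool',(Rt.T@s['ft_force']).round(2),s['grip_width'].round(2))
bot.servo_line(T(-4.2,44.55,0),q,speed=60); bot.dwell(.2); st('aligned')
print(bot.servo_line(T(-4.2,44.55,45),q,speed=30,until_force=5)); bot.dwell(.2); st('threaded')
im,*_=snap('wrist','w3.png')
```

```text
Traceback (most recent call last):
AttributeError: 'float' object has no attribute 'round'
```

```bash
cat >> h.py <<'E'
try:
    _z=np.load('pics/pose.npz'); p,Rt,q=_z['p'],_z['Rt'],_z['q']
    T=lambda x,y,z:p+Rt@[x,y,z]
except Exception: pass
def st(l):
    s=bot.read_state(); print(l,round(s['clock'],2),'off',(Rt.T@(s['ee_pos']-p)).round(2),'F tool',(Rt.T@s['ft_force']).round(2),round(float(s['grip_width']),2))
E
python3 - <<'E'
from h import *
st('aligned')
print(bot.servo_line(T(-4.2,44.55,45),q,speed=30,until_force=5)); bot.dwell(.2); st('threaded')
im,*_=snap('wrist','w3.png')
E
```

```text
aligned 10.03 off [-4.060e+00  4.429e+01 -2.000e-02] F tool [-1.26 -0.36  1.29] 15.51
False
threaded 11.88 off [-4.15 44.61 44.9 ] F tool [-0.78 -0.67  1.49] 15.73
```

View pics/w3.png

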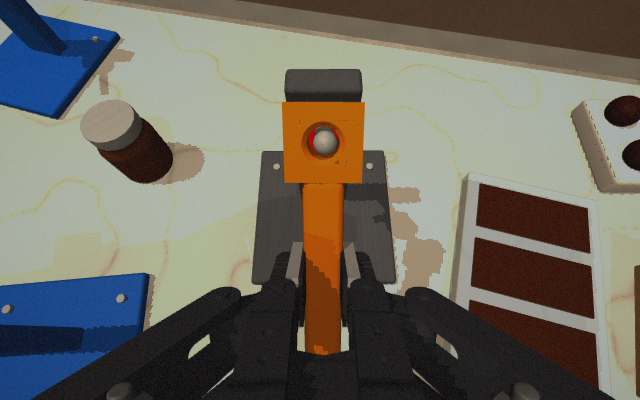

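The tip sits inside the bore at (324,142) with the red cap visible beyond it, and there is no side load. I'll slide down to the cap and press.

Run:
```python
from h import *
print(bot.servo_line(T(-4.2,44.6,75),q,speed=30,until_force=4)); bot.dwell(.2); st('near')
print(bot.servo_line(T(-4.2,44.6,90),q,speed=5,until_force=6.5)); st('press')
for i in range(3): bot.dwell(.3); st('hold')
```

```text
False
near 13.28 off [-4.12 44.67 74.85] F tool [-0.23  0.35  1.72] 15.51
True
press 15.05 off [-4.34 44.62 84.03] F tool [ 0.21  0.26 -4.71] 15.34
hold 15.35 off [-4.38 44.61 84.03] F tool [ 2.16  0.06 -4.75] 15.28
hold 15.65 off [-4.39 44.63 84.01] F tool [ 3.53 -0.31 -5.  ] 15.3
hold 15.95 off [-4.39 44.62 84.02] F tool [ 2.96 -0.42 -4.32] 15.78
```

Run:
```python
from h import *
print(bot.servo_line(T(-4.2,44.6,84.7),q,speed=4,until_force=2.5)); st('press2')
for i in range(4): bot.dwell(.3); st('hold')
bot.move_gripper(45); bot.dwell(.5); st('open')
im,*_=snap('wrist','w4.png')
```

```text
True
press2 16.16 off [-4.37 44.63 84.21] F tool [ 0.37 -1.51 -5.15] 15.53
hold 16.46 off [-4.37 44.6  84.18] F tool [ 2.7  -1.37 -4.92] 15.72
hold 16.76 off [-4.4  44.63 84.23] F tool [ 1.04 -0.41 -4.79] 15.51
hold 17.06 off [-4.39 44.65 84.2 ] F tool [ 2.3  -1.3  -4.82] 15.42
hold 17.36 off [-4.39 44.63 84.21] F tool [ 1.82 -0.44 -4.01] 15.71
open 18.25 off [-4.52 44.57 84.27] F tool [ 0.83 -0.54  0.44] 45.17
```

View pics/w4.png

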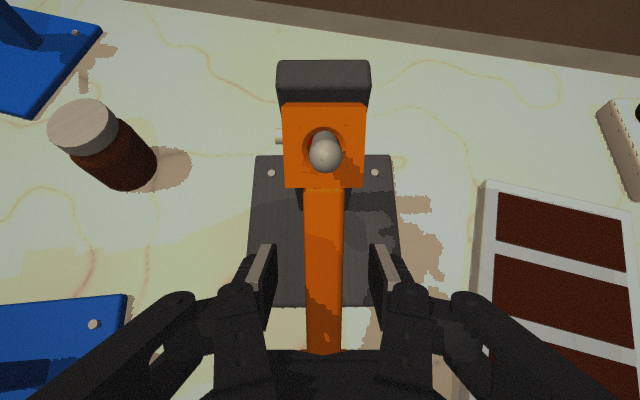

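The spatula is released and the eye is still over the peg, seated low and slightly drooped. I'll check from depth how far down it went and its tilt, against the cap's face.

Run:
```python
import cv2,numpy as np
for n,off in (('w2',0),('w3',44.9),('w4',84.27)):
    c=dict(np.load(f'pics/{n}.npz')); d=c['depth']; M=c['mount']; f=200/np.tan(np.radians(float(c['fovy']))/2)
    u,v=np.meshgrid(np.arange(640),np.arange(400))
    P=np.stack([(u-c['cx'])/f*d,(v-c['cy'])/f*d,d],-1)@M[:3,:3].T+M[:3,3]; P[d<=0]=np.nan
    hsv=cv2.cvtColor(c['image'],cv2.COLOR_BGR2HSV)
    b=(hsv[...,0]>5)&(hsv[...,0]<20)&(hsv[...,1]>170)&(u>278)&(u<370)&(v>98)&(v<184)&(P[...,2]<14)&(P[...,2]>-6)
    q=P[b];A=np.c_[q[:,:2],np.ones(len(q))];w=np.ones(len(q),bool)
    for _ in range(6): k=np.linalg.lstsq(A[w],q[w,2],rcond=None)[0]; w=abs(q[:,2]-A@k)<.8
    g=q[w]; print(n,w.sum(),'tilt deg',np.degrees(np.arctan(k[:2])).round(2),'face z at centre',k@[59,1.4,1],'in ref',k@[59,1.4,1]+off,'ctr',((g.min(0)+g.max(0))/2).round(2))
    if n!='w4':
        r=((hsv[...,0]<6)|(hsv[...,0]>174))&(hsv[...,1]>150)&(abs(u-385)<30)&(abs(v-132)<28)&(abs(P[...,2]-104+off)<15)
        print('cap',r.sum(),np.percentile(P[r][:,2],[5,20,50,80,95]).round(1)+off if r.any() else '')
```

```text
w2 4249 tilt deg [-0.28  0.12] face z at centre 3.395859346397719 in ref 3.395859346397719 ctr [58.67  1.26  3.4 ]
cap 898 [103.  103.7 104.2 104.8 105.7]
w3 4270 tilt deg [-0.24  0.02] face z at centre 3.450752342599811 in ref 48.35075234259981 ctr [58.68  1.19  3.45]
cap 0 
w4 3985 tilt deg [-5.15  0.5 ] face z at centre 0.2880205593947931 in ref 84.55802055939479 ctr [58.13  1.52  0.38]
```

The eye's underside is at 104.6 against the cap face's 104.2, so it rests on the cap. The spring pushed it back about 3 mm on release, which fits a press of about 6.5 N at 2 N/mm. The tilt is 5° (0.09 rad), well inside the limit. I'll withdraw and take a final look.

Run:
```python
from h import *
print(bot.servo_line(T(-4.4,44.6,50),q,speed=40,until_force=6)); st('back')
print(bot.servo_line(T(-4.4,44.6,-70),q,speed=100,until_force=8)); st('clear')
bot.dwell(.5)
a,*_=snap('side','s2.png'); b,Pw,*_=snap('wrist','w5.png')
cv2.imwrite('pics/fin.png',np.hstack([cv2.resize(a[100:220,270:390],(400,400)),cv2.resize(b,(400,400))]))
im,P,*_=snap('top'); P0=np.load('pics/topP.npy')
s0=cv2.imread('pics/top1.png').astype(int)
for n,(u,v) in dict(jar=(310,184),bowl=(188,212),mould=(430,206)).items():
    print(n,abs(im.astype(int)-s0)[v-22:v+22,u-18:u+18].mean().round(1))
```

```text
False
back 19.31 off [-4.53 44.55 50.18] F tool [ 0.1   0.13 -0.12] 45.0
False
clear 20.66 off [ -4.66  44.44 -69.45] F tool [-0.09 -0.38 -0.22] 45.33
jar 6.1
bowl 6.0
mould 4.0
```

View pics/fin.png

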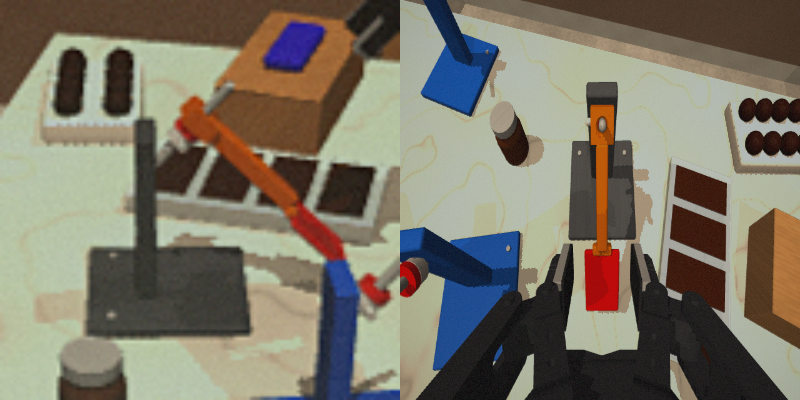

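The spatula hangs on the dark stand, its eye against the red cap, clear of the bench. The gripper is away from it and the bystanders haven't moved, so I'm handing in.

```bash
python3 -c "
from rig import bot
print(bot.finish_job())"
```

```text
the job is handed in; nothing more can be done
None
```

The spatula is hanging released on the dark stand's peg against the red cap, pressed home at about 6.5 N for over a second, with the mould, jar and bowl left in place; the job is handed in, and no verdict was returned.

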